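# Hitch the carving-stand coupler onto its ball

## Task

With its latch lever still raised, pick up the bell-mouthed hitch coupler and lower it gently, without dropping it, over the ball-topped post (not the flat-topped one) until its rim sits level on the collar below the ball. Then press the coupler's latch lever all the way down and let go, leaving the coupler seated.

Things in the scene. Friction and masses are not known exactly. Their poses are not given: they have to be found in the camera images.
- hitch_head: Loose dark steel coupler, 0.6 kg, 84 mm tall. Origin: centre of the rim's underside, z up. Bell: 68 mm wide at the rim, 48 mm at heights 18-56 mm. Socket 56 mm wide at the mouth, 36 mm inside, 42 deep: centres itself from 12 mm off. Grip from above the two cheeks on top: outer faces y = +/-24 mm, x -13 to 13, heights 56-84 mm. Lever between them points along -x. Any yaw will do on the post.
- latch_lever (a joint): Lever angle, rad: 0 level and fully down, positive raised (at most 0.9; starts 0.45-0.65). Hinge along the coupler's y at x = +6 mm, height 64 mm. Steel, 62 mm long towards -x, 6 mm thick, top at height 67 mm when down; last 26 mm a 30 mm wide thumb pad. Stays where left; 2-3 N moves it. Pressed straight down at the coupler's x = -32 mm it clears the cheeks and does not tip the coupler.
- ball_post: The right post, bolted down: 90 mm foot, 68 mm collar with its flat top at height 50 mm, 18 mm neck, steel ball of 32 mm diameter with centre at height 74 mm and top at 90 mm. Origin: centre of the foot's underside, on the bench, z up. With the coupler seated, its rim rests on the collar: the coupler's origin is 50 mm above this one.
- flat_post: The wrong post, a bystander, bolted down: same foot, collar and neck, but topped by a flat disc of 48 mm diameter, 12 mm thick, top at height 90 mm. Origin: centre of the foot's underside.

How it is judged:
On the way, in this order (a step that is already met when the one before it is completed fails the run):
1. the coupler sits level on the ball post's collar with its lever still raised (horizontal distance between hitch_head and ball_post below 0.008 m and z of hitch_head in the frame of ball_post between 0.044 and 0.056 m and angle between hitch_head's own z axis and vertical below 0.12 rad and value of joint latch_lever above 0.25 rad), for 0.2 s.
2. the latch lever is pressed down with the coupler seated (horizontal distance between hitch_head and ball_post below 0.008 m and z of hitch_head in the frame of ball_post between 0.044 and 0.056 m and angle between hitch_head's own z axis and vertical below 0.12 rad and value of joint latch_lever below 0.08 rad), for 0.2 s.
At the end, for the whole second after the job is handed in: The coupler sits on the ball post: centred on it within 8 mm, its rim on the collar (origin 44 to 56 mm above the post's), upright within 0.12 rad (about 7 degrees), at rest, with the latch lever down (joint below 0.08 rad) (all of step 2 and linear speed of hitch_head below 0.02 m/s); the robot touches nothing.
It fails at once if the coupler is dropped onto the ball (faster than 0.55 m/s just above its seat) (horizontal distance between hitch_head and ball_post below 0.03 m and z of hitch_head in the frame of ball_post below 0.08 m and linear speed of hitch_head above 0.55 m/s).
It also fails if it takes over 40 s, if anything falls off the work surface, if the arm or the gripper's body presses on something with over 40 N, if the wrist force passes 120 N, or if a joint passes its speed limit or range.

## Robot

A 6-joint arm with a two-finger parallel gripper is mounted at the origin on a cart in front of the work surface, level with it; the furniture and walls round the work are solid. World frame = base frame: x ahead of the robot, y to its left, z up, the work surface at z = 0. Lengths are in m, angles in rad, forces in N, time in s.
With the tool pointing down it reaches from about 0.35 to 0.775 m from the base axis. Payload 7.3 kg.
Tool frame: the origin (TCP) lies at the very end of the fingers, on their centre line; the grasp point (between the pads) lies 19 mm behind it; z points along the fingers, y is the line along which they close (so a half turn about z gives the same grasp; the last joint's range is limited). The gripper opens to 92 mm and grips with 3 to 60 N. Pads are 19 mm wide; open, the fingers measure 130 mm over their backs; the gripper's body (75 mm by 190 mm) begins 47 mm behind the grasp point.
Start: joints at [-1.268, 0.342, 1.524, -0, 1.275, -0.146], TCP at [0.228, -0.473, 0.199] pointing down, gripper open.
Joint ranges: [-2.53, 2.53], [-0.77, 2.02], [0.04, 2.7], [-1, 4.14], [0.28, 2.66], [-3.11, 3.11]. Speed limits (rad/s): [2.57, 2.57, 3.14, 3.14, 3.14, 3.14].

## Interface

Orientations are given as [roll, pitch, yaw] about the fixed x, y, z axes, in that order (R = Rz(yaw) Ry(pitch) Rx(roll)).
In Python, from cell import robot gives the robot as it stands. The module is installed in compiled form; this text tells all that it offers.
- The arm moves only by the tool arm_command, never from a script. Its argument "moves" is a list of rows, each a list of 3 entries, a list of its own where there are three numbers: the shift along the tool's x, y, z in m, then the turn, a rotation vector about the tool's x, y, z in rad, then the finger opening in m, from 0 to 0.0918. In form: [[[dx, dy, dz], [ax, ay, az], claw], ...]. A call has exactly 5 rows; each row is the pose to reach, as a shift and turn from the pose commanded when the call began, along the tool's axes at that moment; what a row does not reach only later rows make up. A row lasts 1/10 s, in which the tool goes at most 50 mm and 8.59 degrees, less where a joint would pass 70% of its speed; a pose out of reach is approached as far as the arm can. A call with a gripper value outside its range is refused whole. The fingers move at their own pace and stop on an object; "squeeze" is the grip in N (left out, the last holds). Time passes only in rows, so rows that repeat a pose let the fingers close, or fill a call up. It gives the time, the measured TCP pose, the force, the opening and the grip force at its end, in the units of the state.
- robot.observe(): the state, without advancing time (a new reading comes with each control period).
- robot.read_camera(name): name is "scene" or "top" or "wrist"; returns the picture (384x512x3 uint8, red, green, blue); there is no depth.
- robot.camera_model(name): a dict with "fx", "fy", "cx", "cy" (pixels), "R" (3x3) and "t" (3): a world point X has camera coordinates R X + t. Camera axes: x right, y down, z forward; pixel columns grow to the right and rows downward; lengths in m; the calibration is good to about 2 mm. A picture is of the moment at which its call begins: read the wrist's pose just before it. camera_model takes no time and is no camera call; for the wrist camera it gives the pose at the moment of the call.
- robot.hand_in(): hands the job in; it is judged then, once.
The state is a dict: "time": time; "qpos": joint angles; "qvel": joint speeds; "joint_efforts": joint torques, N m; "tool_pos": TCP position; "tool_rot": TCP orientation; "contact_force": force on the tool from outside, world axes, zero at the start; "torque": the same for the moment, N m; "opening": finger opening in m; "grip_force": force on a finger pad.
Only numpy, scipy, OpenCV 4.12 (cv2) and the standard library are available. Lean on these libraries where they do the work, as an engineer would, in place of code of your own. Each camera call takes 0.05 s, during which the arm holds its last target. There are 200 camera calls.

## Working session

There is one attempt and no reset: what is moved stays moved. The work goes in short steps, Python scripts to look and compute and a tool call to move; the robot and the scene stay as the last step left them, time stands still between calls to the robot, and variables do not carry over. Pictures are saved under pics/ and viewed, at most 10 in all, crops included, and the job is handed in when it is done.

Besides the shell and the picture viewer there is one more tool, called in YAML: its name, and indented under it one key for each argument. arm_command: Moves the arm, as the interface text tells. Its arguments: {"type":"object","properties":{"moves":{"type":"array"},"squeeze":{"type":"number"}},"required":["moves"]}

```bash
mkdir -p pics
python3 - <<'E'
from cell import robot
import cv2,numpy as np
s=robot.observe();print(s)
for n in("top","scene"):
    cv2.imwrite(f"pics/{n}0.png",robot.read_camera(n)[:,:,::-1]); print(n,robot.camera_model(n))
E
```

```text
{'time': 0.0, 'qpos': array([-1.26800192e+00,  3.42721184e-01,  1.52503205e+00,  1.37884022e-05,
        1.27542590e+00, -1.46036866e-01]), 'qvel': array([-0.00093659,  0.00017939,  0.00055986,  0.0012209 , -0.00037996,
        0.00072078]), 'joint_efforts': array([-7.55896945e-04, -4.31244206e+01, -2.44226092e+01,  7.15351151e-02,
        5.58750762e-02, -1.20217610e-04]), 'tool_pos': array([ 0.22767066, -0.47254875,  0.19854057]), 'tool_rot': array([-3.14002498e+00, -2.43905900e-04,  4.48827060e-01]), 'contact_force': array([-0.03737843,  0.1619371 , -0.37517361]), 'torque': array([-0.01015763,  0.00535156, -0.0065319 ]), 'grip_force': 0.0, 'opening': 0.09150072202917173}
top {'fx': 460.42129209571243, 'fy': 460.42129209571243, 'cx': 255.9737348163416, 'cy': 179.97490817802566, 'R': array([[-0.00197945, -0.99999216,  0.00342978],
       [-0.98727449,  0.00140887, -0.15901917],
       [ 0.15901309, -0.0037009 , -0.98726954]]), 't': array([-0.06069389,  0.55304962,  0.90657391])}
scene {'fx': 426.86402711115755, 'fy': 426.86402711115755, 'cx': 260.3272299136904, 'cy': 185.25569744252152, 'R': array([[-0.90299211, -0.42956917, -0.00869318],
       [-0.28196308,  0.60773503, -0.74239811],
       [ 0.32419449, -0.66792848, -0.66990259]]), 't': array([0.47250991, 0.26446815, 0.66472041])}
```

View pics/top0.png

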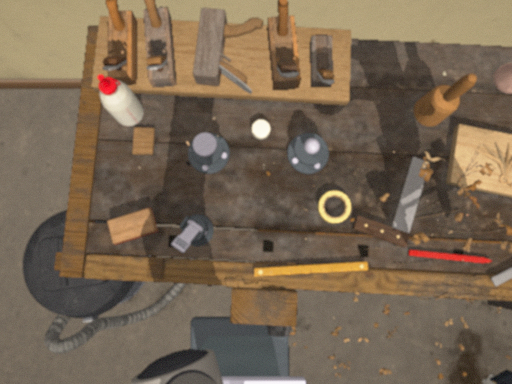

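View pics/scene0.png

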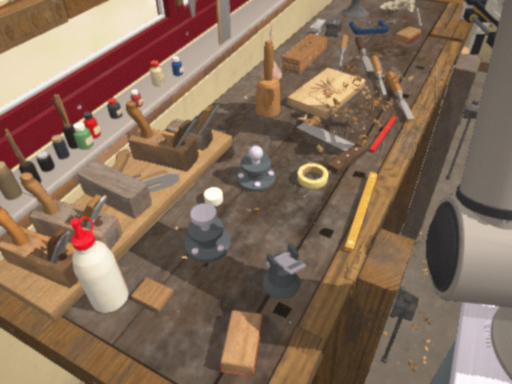

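Top view: the ball post is at about (308,152), the flat post at (208,152), and the coupler at about (195,231) with its lever pointing to the lower left. I'll zoom in to get exact pixels.

```bash
cat > h.py <<'E'
from cell import robot
import numpy as np
def ray(n,u,v,z,m=None):
    m=m or robot.camera_model(n); R,t=np.array(m['R']),np.array(m['t'])
    d=R.T@[(u-m['cx'])/m['fx'],(v-m['cy'])/m['fy'],1]; c=-R.T@t
    return c+d*(z-c[2])/d[2]
def proj(n,X,m=None):
    m=m or robot.camera_model(n); p=np.array(m['R'])@X+m['t']
    return p[0]/p[2]*m['fx']+m['cx'],p[1]/p[2]*m['fy']+m['cy']
E
python3 - <<'E'
import cv2,numpy as np
a=cv2.imread('pics/top0.png');b=cv2.imread('pics/scene0.png')
c=[a[205:265,160:230],a[125:185,275:345],b[235:305,250:320],b[135:205,220:290]]
c=[cv2.resize(x,(400,300) if i<2 else (300,300),interpolation=cv2.INTER_CUBIC) for i,x in enumerate(c)]
c=[cv2.copyMakeBorder(x,0,0,0,400-x.shape[1],cv2.BORDER_CONSTANT) for x in c]
cv2.imwrite('pics/z.png',cv2.convertScaleAbs(np.vstack([np.hstack(c[:2]),np.hstack(c[2:])]),alpha=1.4))
E
```

```text
(no output)
```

View pics/z.png

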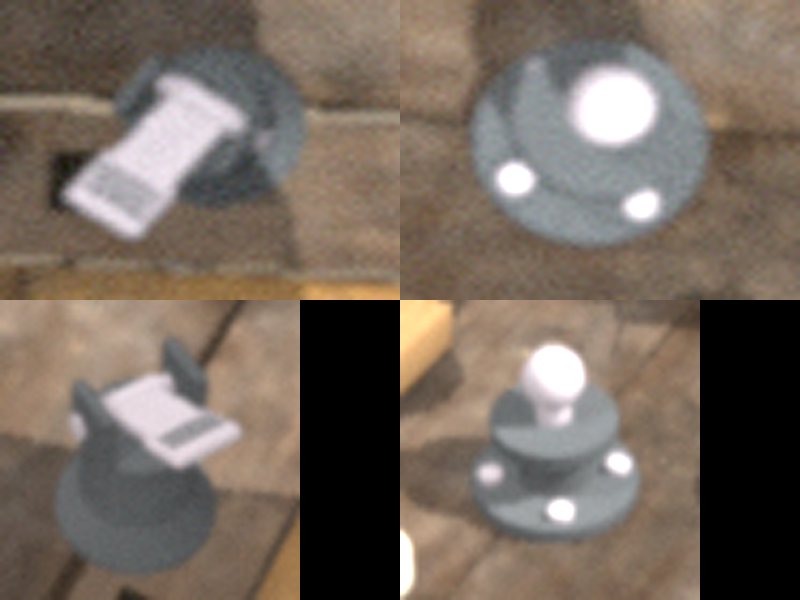

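Enlarged views, in original pixels:

| Feature | Top view | Scene view |
|---|---|---|
| Ball centre | about (312.3,146) | about (256.2,152.5) |
| Coupler rim centre | about (195,227.6) | about (281.5,285.4) |
| Lever, hinge end | (195.2,226) | – |
| Lever, pad tip | (177.9,248.6) | – |

Run:
```python
from h import *
print('ball',ray('top',312.3,146,.074),ray('scene',256.2,152.5,.074))
print('coup',ray('top',195,227.6,0.0),ray('scene',281.5,285.4,0.0))
a=ray('top',195.2,226,.067);b=ray('top',177.9,248.6,.099)
print('lever',a,b,np.arctan2(*(a-b)[1::-1]))
a=ray('top',160+175/5.714,205+78/5,.064);b=ray('top',160+245/5.714,205+125/5,.064);print('pin',a,b,(a+b)/2,np.arctan2(*(b-a)[1::-1]))
s=lambda u,v:ray('scene',250+u/4.286,235+v/4.286,.084)
print('cheek tops',s(85,82),s(178,42))
```

```text
ball [ 0.61769691 -0.17572914  0.074     ] [ 0.61652567 -0.17652793  0.074     ]
coup [0.45769355 0.06806335 0.        ] [0.44880921 0.06823522 0.        ]
lever [0.45704015 0.05912857 0.067     ] [0.41239577 0.08704938 0.099     ] -0.558890267401492
pin [0.4679651  0.06882644 0.064     ] [0.44927272 0.04411749 0.064     ] [0.45861891 0.05647197 0.064     ] -2.218446011754263
cheek tops [0.4696483  0.07415706 0.084     ] [0.44456335 0.04026354 0.084     ]
```

arm_command:
  moves:
    - [[0.035,-0.03,-0.012],[0,0,0.1],0.0918]
    - [[0.07,-0.06,-0.024],[0,0,0.2],0.0918]
    - [[0.105,-0.092,-0.036],[0,0,0.3],0.0918]
    - [[0.14,-0.123,-0.048],[0,0,0.4],0.0918]
    - [[0.175,-0.154,-0.06],[0,0,0.5],0.0918]
  squeeze: 40

```text
time: 0.6
tool_pos: [0.3188, -0.2564, 0.2594]
tool_rot: [-3.141, 0.0, -0.056]
contact_force: [1.5, -1.5, 0.1]
opening: 0.0922
grip_force: 0.0
```

arm_command:
  moves:
    - [[0.015,-0.042,0],[0,0,0.08],0.0918]
    - [[0.03,-0.084,0],[0,0,0.16],0.0918]
    - [[0.045,-0.126,0],[0,0,0.24],0.0918]
    - [[0.06,-0.168,0],[0,0,0.32],0.0918]
    - [[0.075,-0.21,0],[0,0,0.4],0.0918]

```text
time: 1.1
tool_pos: [0.4045, -0.0506, 0.2591]
tool_rot: [3.141, 0.0, -0.455]
contact_force: [1.1, -1.0, -0.4]
opening: 0.0914
grip_force: 0.0
```

arm_command:
  moves:
    - [[-0.002,-0.04,0],[0,0,0.06],0.0918]
    - [[-0.004,-0.08,0],[0,0,0.12],0.0918]
    - [[-0.006,-0.125,0],[0,0,0.17],0.0918]
    - [[-0.006,-0.125,0],[0,0,0.17],0.0918]
    - [[-0.006,-0.125,0],[0,0,0.17],0.0918]

```text
time: 1.6
tool_pos: [0.4531, 0.0634, 0.2586]
tool_rot: [3.14, 0.001, -0.618]
contact_force: [-1.0, 0.1, -0.3]
opening: 0.0919
grip_force: 0.0
```

Run:
```python
from h import *
import cv2,pickle
s=robot.observe();m=robot.camera_model('wrist');im=robot.read_camera('wrist')
cv2.imwrite('pics/w1.png',im[:,:,::-1]);pickle.dump(m,open('w1.pkl','wb'))
print(s['tool_pos'],s['tool_rot'],proj('wrist',np.array([.454,.061,0.084]),m))
```

```text
[0.4531197  0.06341338 0.25861169] [ 3.14040651e+00  9.81434200e-04 -6.18263221e-01] (np.float64(257.847883290522), np.float64(170.81678426047847))
```

View pics/w1.png

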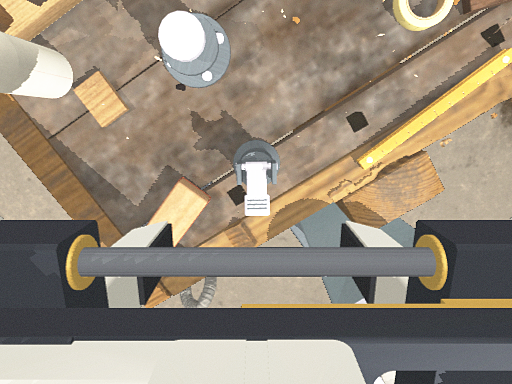

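The wrist view shows the coupler at about (257,165), with its lever running straight down the image to about (258,210). I'll zoom in for pixel positions.

Run:
```python
import cv2
a=cv2.imread('pics/w1.png')[130:225,220:300]
cv2.imwrite('pics/w1z.png',cv2.convertScaleAbs(cv2.resize(a,(480,570),interpolation=cv2.INTER_CUBIC),alpha=1.3,beta=20))
```

```text
(no output)
```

View pics/w1z.png

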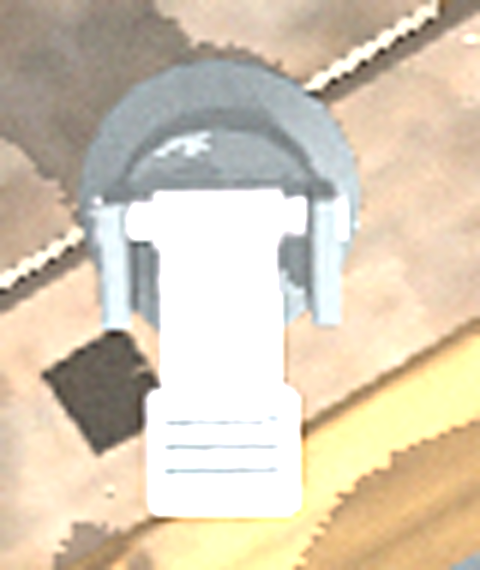

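Zoomed view: the cheek tops' outer corners are at crop pixels (100,203), (100,328), (343,200) and (343,325). The rim spans x from 80 to 358, and the pad tip is at about (224,515).

Run:
```python
from h import *
import pickle
m=pickle.load(open('w1.pkl','rb'))
f=lambda u,v,z:ray('w',220+u/6-.4,130+v/6-.4,z,m)
P=[f(*p,.084) for p in((100,203),(100,328),(343,200),(343,325))]
print(np.array(P),np.mean(P,0));d=P[0]+P[2]-P[1]-P[3];print('yaw',np.arctan2(d[1],d[0]),np.linalg.norm(P[0]-P[2]),np.linalg.norm(P[0]-P[1]))
e=P[0]-P[2];print(np.arctan2(-e[0],e[1]))
a=f(80,200,0.003);b=f(358,200,0.003);print('rim w',np.linalg.norm(a-b),(a+b)/2, 'top',f(219,58,0.0))
h=f(217,218,.067);t=f(224,515,.064+.062*np.sin(.5));print('lever yaw',np.arctan2(*(h-t)[1::-1]),np.linalg.norm((h-t)[:2]))
```

```text
[[0.47579793 0.07647468 0.084     ]
 [0.45570331 0.09130467 0.084     ]
 [0.44875974 0.03757504 0.084     ]
 [0.42820832 0.05173317 0.084     ]] [0.45211732 0.06427189 0.084     ]
yaw -0.6195198102696957 0.047373470239921465 0.02497443210352832
-0.6074134960167129
rim w 0.06640488827146235 [0.45262872 0.06448278 0.003     ] top [0.47971699 0.04515134 0.        ]
lever yaw -0.5945086176113242 0.05500324823390443
```

arm_command:
  moves:
    - [[-0.001,0,0.04],[0,0,0],0.0918]
    - [[-0.001,0,0.08],[0,0,0],0.0918]
    - [[-0.001,0,0.12],[0,0,0],0.0918]
    - [[-0.001,0,0.145],[0,0,0],0.0918]
    - [[-0.001,0,0.165],[0,0,0],0.0918]

```text
time: 2.15
tool_pos: [0.4514, 0.0617, 0.0926]
tool_rot: [3.14, 0.002, -0.623]
contact_force: [0.3, 0.3, 0.7]
opening: 0.0922
grip_force: 0.0
```

arm_command:
  moves:
    - [[0,0,0.015],[0,0,0],0.0918]
    - [[0,0,0.03],[0,0,0],0.0918]
    - [[0,0,0.04],[0,0,0],0.0918]
    - [[0,0,0.04],[0,0,0],0.06]
    - [[0,0,0.04],[0,0,0],0.05]

```text
time: 2.65
tool_pos: [0.4528, 0.0626, 0.0546]
tool_rot: [-3.141, -0.0, -0.622]
contact_force: [0.1, -0.3, 0.8]
opening: 0.0804
grip_force: 0.0
```

arm_command:
  moves:
    - [[0,0,0],[0,0,0],0.04]
    - [[0,0,0],[0,0,0],0.04]
    - [[0,0,0],[0,0,0],0.04]
    - [[0,0,0],[0,0,0],0.04]
    - [[0,0,0],[0,0,0],0.04]

```text
time: 3.15
tool_pos: [0.453, 0.0635, 0.0545]
tool_rot: [-3.141, -0.001, -0.621]
contact_force: [0.9, 1.7, 1.9]
opening: 0.0461
grip_force: 40.0
```

arm_command:
  moves:
    - [[0,0,-0.015],[0,0,0],0.04]
    - [[0,0,-0.045],[0,0,0],0.04]
    - [[0,0,-0.08],[0,0,0],0.04]
    - [[0,0,-0.11],[0,0,0],0.04]
    - [[0,0,-0.13],[0,0,0],0.04]

```text
time: 3.65
tool_pos: [0.4523, 0.0633, 0.1854]
tool_rot: [3.141, -0.0, -0.621]
contact_force: [1.2, -0.4, -7.6]
opening: 0.0462
grip_force: 40.0
```

arm_command:
  moves:
    - [[0.02,0.007,0],[0,0,0],0.04]
    - [[0.055,0.02,0],[0,0,0],0.04]
    - [[0.09,0.033,0],[0,0,0],0.04]
    - [[0.125,0.046,0],[0,0,0],0.04]
    - [[0.16,0.059,0],[0,0,0],0.04]

```text
time: 4.15
tool_pos: [0.548, -0.0788, 0.1828]
tool_rot: [3.14, 0.003, -0.621]
contact_force: [0.9, 0.8, -6.8]
opening: 0.046
grip_force: 40.0
```

arm_command:
  moves:
    - [[0.035,0.013,0],[0,0,0],0.04]
    - [[0.065,0.024,0],[0,0,0],0.04]
    - [[0.09,0.032,0],[0,0,0],0.04]
    - [[0.105,0.037,0],[0,0,0],0.04]
    - [[0.113,0.04,0],[0,0,0],0.04]

```text
time: 4.65
tool_pos: [0.6166, -0.1772, 0.182]
tool_rot: [3.14, 0.004, -0.622]
contact_force: [0.3, -0.5, -7.4]
opening: 0.0459
grip_force: 40.0
```

Run:
```python
from h import *
import cv2
s=robot.observe();print(s['tool_pos'],s['tool_rot'],s['contact_force'])
a=robot.read_camera('top');b=robot.read_camera('scene')
o=s['tool_pos']-[0,0,.0545]
for n in('top','scene'):print(n,proj(n,o),proj(n,np.array([.617,-.176,.074])))
c=[cv2.resize(a[105:205,260:360],(400,400),interpolation=cv2.INTER_CUBIC),cv2.resize(b[80:180,205:305],(400,400),interpolation=cv2.INTER_CUBIC)]
cv2.imwrite('pics/c1.png',cv2.convertScaleAbs(np.hstack(c)[:,:,::-1],alpha=1.4))
```

```text
[ 0.61656574 -0.17717117  0.18195244] [ 3.14040527  0.00355289 -0.62223877] [ 0.29236026 -0.49625791 -7.42366211]
top (np.float64(316.5432088913608), np.float64(140.08810574259005)) (np.float64(312.4410825158729), np.float64(146.33560996385867))
scene (np.float64(255.93059356653538), np.float64(132.14564437416584)) (np.float64(255.89931373371525), np.float64(152.57864206136503))
```

View pics/c1.png

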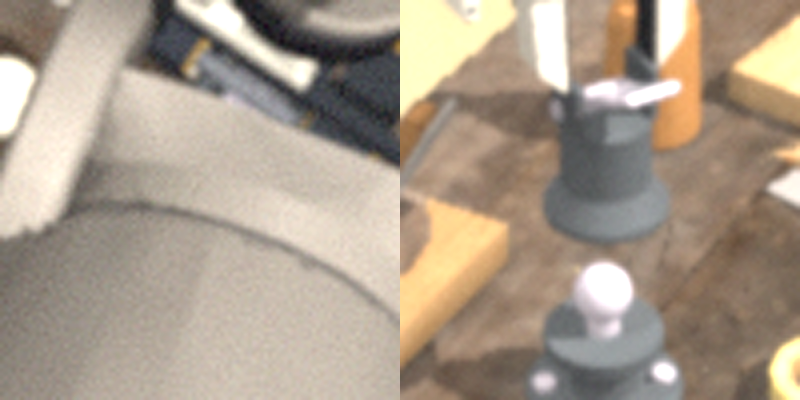

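Scene view: the coupler hangs upright with its lever raised. Its rim is at crop x ≈ 606 and the ball at 604, so they're aligned. Lowering now.

arm_command:
  moves:
    - [[0,0,0.012],[0,0,0],0.04]
    - [[0,0,0.024],[0,0,0],0.04]
    - [[0,0,0.036],[0,0,0],0.04]
    - [[0,0,0.045],[0,0,0],0.04]
    - [[0,0,0.052],[0,0,0],0.04]

```text
time: 5.25
tool_pos: [0.6165, -0.1757, 0.1309]
tool_rot: [3.141, 0.001, -0.621]
contact_force: [-0.5, -0.5, -5.9]
opening: 0.0462
grip_force: 40.0
```

arm_command:
  moves:
    - [[0,0,0.005],[0,0,0],0.04]
    - [[0,0,0.01],[0,0,0],0.04]
    - [[0,0,0.015],[0,0,0],0.04]
    - [[0,0,0.019],[0,0,0],0.04]
    - [[0,0,0.022],[0,0,0],0.04]

```text
time: 5.75
tool_pos: [0.6176, -0.1758, 0.1104]
tool_rot: [-3.14, -0.001, -0.621]
contact_force: [1.7, 2.7, -3.6]
opening: 0.0456
grip_force: 40.0
```

arm_command:
  moves:
    - [[0,0,0.001],[0,0,0],0.04]
    - [[0,0,0.002],[0,0,0],0.04]
    - [[0,0,0.003],[0,0,0],0.04]
    - [[0,0,0.004],[0,0,0],0.04]
    - [[0,0,0.004],[0,0,0],0.04]

```text
time: 6.25
tool_pos: [0.6174, -0.1758, 0.1064]
tool_rot: [-3.141, -0.001, -0.621]
contact_force: [3.3, 4.7, -3.2]
opening: 0.0462
grip_force: 40.0
```

arm_command:
  moves:
    - [[0,0,0.0005],[0,0,0],0.04]
    - [[0,0,0.001],[0,0,0],0.04]
    - [[0,0,0.0015],[0,0,0],0.04]
    - [[0,0,0.002],[0,0,0],0.04]
    - [[0,0,0.002],[0,0,0],0.04]

```text
time: 6.75
tool_pos: [0.6176, -0.1759, 0.1048]
tool_rot: [-3.141, -0.001, -0.621]
contact_force: [4.0, 4.2, -1.1]
opening: 0.0463
grip_force: 40.0
```

arm_command:
  moves:
    - [[0,0,0.0005],[0,0,0],0.04]
    - [[0,0,0.001],[0,0,0],0.04]
    - [[0,0,0.0015],[0,0,0],0.04]
    - [[0,0,0.0015],[0,0,0],0.04]
    - [[0,0,0.0015],[0,0,0],0.04]

```text
time: 7.25
tool_pos: [0.6178, -0.1758, 0.1046]
tool_rot: [-3.14, -0.002, -0.621]
contact_force: [2.4, 6.0, 5.5]
opening: 0.0464
grip_force: 40.0
```

Seated: it stopped at 0.1046 and the force turned upward. Opening the gripper.

arm_command:
  moves:
    - [[0,0,0],[0,0,0],0.055]
    - [[0,0,0],[0,0,0],0.065]
    - [[0,0,0],[0,0,0],0.08]
    - [[0,0,0],[0,0,0],0.0918]
    - [[0,0,0],[0,0,0],0.0918]

```text
time: 7.75
tool_pos: [0.6168, -0.1766, 0.1027]
tool_rot: [3.141, -0.0, -0.621]
contact_force: [0.5, 0.3, -0.5]
opening: 0.082
grip_force: 0.0
```

arm_command:
  moves:
    - [[0,0,-0.01],[0,0,0],0.0918]
    - [[0,0,-0.035],[0,0,0],0.0918]
    - [[0,0,-0.065],[0,0,0],0.0918]
    - [[0,0,-0.09],[0,0,0],0.0918]
    - [[0,0,-0.1],[0,0,0],0.0918]

```text
time: 8.25
tool_pos: [0.6182, -0.1767, 0.2065]
tool_rot: [-3.141, -0.005, -0.621]
contact_force: [0.5, 0.1, 0.2]
opening: 0.0919
grip_force: 0.0
```

Run:
```python
from h import *
import cv2
s=robot.observe();print(s['tool_pos'],s['tool_rot'],s['contact_force'],s['opening'])
m=robot.camera_model('wrist');a=robot.read_camera('wrist');b=robot.read_camera('scene')
X=np.array([.617,-.176,0]);ex=np.array([np.cos(.621),-np.sin(.621),0])
for x,z in((0,.134),(-32*.001,.134),(-.056,.14)):
    print(proj('wrist',X+ex*x+[0,0,z],m),proj('scene',X+ex*x+[0,0,z]))
cv2.imwrite('pics/c2.png',np.hstack([cv2.resize(a[90:240,180:330],(400,400)),cv2.resize(b[80:180,205:305],(400,400),interpolation=cv2.INTER_CUBIC)])[:,:,::-1])
```

```text
[ 0.61815094 -0.17670985  0.20648809] [-3.14057105 -0.00548983 -0.62117143] [0.48067639 0.1124867  0.17344642] 0.09189357593338664
(np.float64(257.0944674693927), np.float64(196.45953846805168)) (np.float64(255.4504531872331), np.float64(129.80355004608842))
(np.float64(257.13158279074423), np.float64(231.44982496534956)) (np.float64(262.92548400067847), np.float64(137.61061081795705))
(np.float64(257.1671164222229), np.float64(259.4019846936525)) (np.float64(268.7846981909262), np.float64(141.2880582243167))
```

View pics/c2.png

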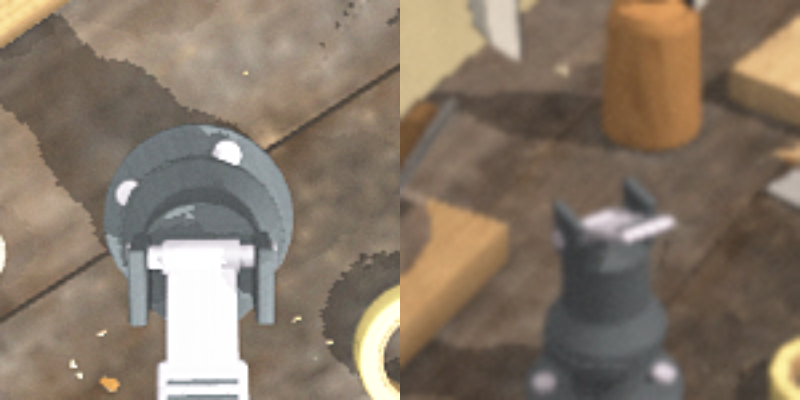

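The coupler is seated level with its lever raised (wrist crop cheeks at about (202,288)). Next: close the fingers and move to x = -32 mm above the pad.

arm_command:
  moves:
    - [[-0.01,0,0],[0,0,0],0.06]
    - [[-0.022,0,0],[0,0,0],0.03]
    - [[-0.033,0,0],[0,0,0],0.0]
    - [[-0.033,0,0],[0,0,0],0.0]
    - [[-0.033,0,0],[0,0,0],0.0]
  squeeze: 20

```text
time: 8.85
tool_pos: [0.5899, -0.1569, 0.2018]
tool_rot: [3.141, 0.001, -0.621]
contact_force: [-0.0, 0.6, 0.1]
opening: 0.0566
grip_force: 0.0
```

arm_command:
  moves:
    - [[0,0,0],[0,0,0],0.0]
    - [[0,0,0.01],[0,0,0],0.0]
    - [[0,0,0.02],[0,0,0],0.0]
    - [[0,0,0.03],[0,0,0],0.0]
    - [[0,0,0.04],[0,0,0],0.0]

```text
time: 9.35
tool_pos: [0.5898, -0.1569, 0.1612]
tool_rot: [3.141, 0.001, -0.621]
contact_force: [-0.1, -0.9, 0.3]
opening: 0.0163
grip_force: 0.0
```

arm_command:
  moves:
    - [[0,0,0],[0,0,0],0.0]
    - [[0,0,0],[0,0,0],0.0]
    - [[0,0,0.003],[0,0,0],0.0]
    - [[0,0,0.009],[0,0,0],0.0]
    - [[0,0,0.016],[0,0,0],0.0]

```text
time: 9.85
tool_pos: [0.5903, -0.157, 0.1466]
tool_rot: [-3.141, -0.001, -0.621]
contact_force: [0.3, -1.2, 0.4]
opening: 0.0006
grip_force: 0.0
```

arm_command:
  moves:
    - [[0,0,0.005],[0,0,0],0.0]
    - [[0,0,0.01],[0,0,0],0.0]
    - [[0,0,0.015],[0,0,0],0.0]
    - [[0,0,0.02],[0,0,0],0.0]
    - [[0,0,0.024],[0,0,0],0.0]

```text
time: 10.35
tool_pos: [0.5901, -0.1569, 0.1222]
tool_rot: [3.141, 0.0, -0.621]
contact_force: [1.0, 0.6, 0.3]
opening: 0.0005
grip_force: 0.0
```

arm_command:
  moves:
    - [[0,0,0.0015],[0,0,0],0.0]
    - [[0,0,0.003],[0,0,0],0.0]
    - [[0,0,0.0045],[0,0,0],0.0]
    - [[0,0,0.0055],[0,0,0],0.0]
    - [[0,0,0.0055],[0,0,0],0.0]

```text
time: 10.85
tool_pos: [0.5902, -0.157, 0.1173]
tool_rot: [3.142, -0.0, -0.621]
contact_force: [0.6, -0.4, 1.0]
opening: 0.0003
grip_force: 0.1
```

arm_command:
  moves:
    - [[0,0,0.001],[0,0,0],0.0]
    - [[0,0,0.002],[0,0,0],0.0]
    - [[0,0,0.003],[0,0,0],0.0]
    - [[0,0,0.003],[0,0,0],0.0]
    - [[0,0,0.003],[0,0,0],0.0]

```text
time: 11.35
tool_pos: [0.5902, -0.1569, 0.1143]
tool_rot: [-3.142, -0.0, -0.621]
contact_force: [-0.3, -0.2, 1.5]
opening: 0.0006
grip_force: 0.7
```

Run:
```python
from h import *
import cv2
m=robot.camera_model('wrist');a=robot.read_camera('wrist');b=robot.read_camera('scene')
cv2.imwrite('pics/c3.png',np.hstack([cv2.resize(a[130:280,180:330],(400,400)),cv2.resize(b[90:170,220:300],(400,400),interpolation=cv2.INTER_CUBIC)])[:,:,::-1])
print(robot.observe()['contact_force'])
```

```text
[-0.55297666 -0.24133392  1.75359486]
```

View pics/c3.png

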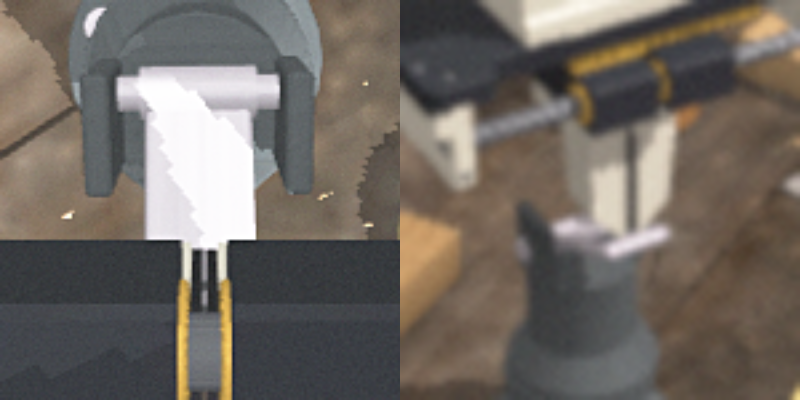

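The closed fingers rest on the pad (scene crop around (630,230)), and the lever looks close to level. I'll press on until it stops firmly.

arm_command:
  moves:
    - [[0,0,0.001],[0,0,0],0.0]
    - [[0,0,0.002],[0,0,0],0.0]
    - [[0,0,0.002],[0,0,0],0.0]
    - [[0,0,0.002],[0,0,0],0.0]
    - [[0,0,0.002],[0,0,0],0.0]

```text
time: 11.95
tool_pos: [0.5901, -0.1569, 0.1121]
tool_rot: [3.142, 0.0, -0.621]
contact_force: [0.3, -0.4, 1.4]
opening: 0.0002
grip_force: 0.5
```

arm_command:
  moves:
    - [[0,0,0.001],[0,0,0],0.0]
    - [[0,0,0.002],[0,0,0],0.0]
    - [[0,0,0.003],[0,0,0],0.0]
    - [[0,0,0.003],[0,0,0],0.0]
    - [[0,0,0.003],[0,0,0],0.0]

```text
time: 12.45
tool_pos: [0.5901, -0.1569, 0.1091]
tool_rot: [3.142, 0.0, -0.621]
contact_force: [-0.2, -0.1, 1.6]
opening: 0.0004
grip_force: 0.5
```

Run:
```python
from h import *
import cv2
b=robot.read_camera('scene'); s=robot.observe(); print(s['contact_force'],s['tool_pos'])
X=np.array([.617,-.176,0.05]);ex=np.array([np.cos(.621),-np.sin(.621),0]);ey=np.array([np.sin(.621),np.cos(.621),0])
big=cv2.resize(b[90:170,215:305],(720,640),interpolation=cv2.INTER_CUBIC)[:590]
def P(x,y,z):
    u,v=proj('scene',X+ex*x+ey*y+[0,0,z]);return int((u+.5-215)*8),int((v+.5-90)*8)
for y in(-.015,.015):
    for a,c in((0,(0,255,0)),(.3,(255,0,0))):
        for l in(0.036,.062): cv2.circle(big,P(.006-l*np.cos(a)-.003*np.sin(a),y,.064+l*np.sin(a)+.003*np.cos(a)),3,c,-1)
for y in(-.024,.024):
    for x in(-.013,.013): cv2.circle(big,P(x,y,.084),3,(255,255,0),-1)
cv2.circle(big,P(-.032,0,s['tool_pos'][2]-.05),3,(255,0,255),-1)
cv2.imwrite('pics/c4.png',cv2.convertScaleAbs(big[:,:,::-1],alpha=1.2))
```

```text
[-0.82746192  0.38515482  1.32295175] [ 0.59009364 -0.15696279  0.10911661]
```

View pics/c4.png

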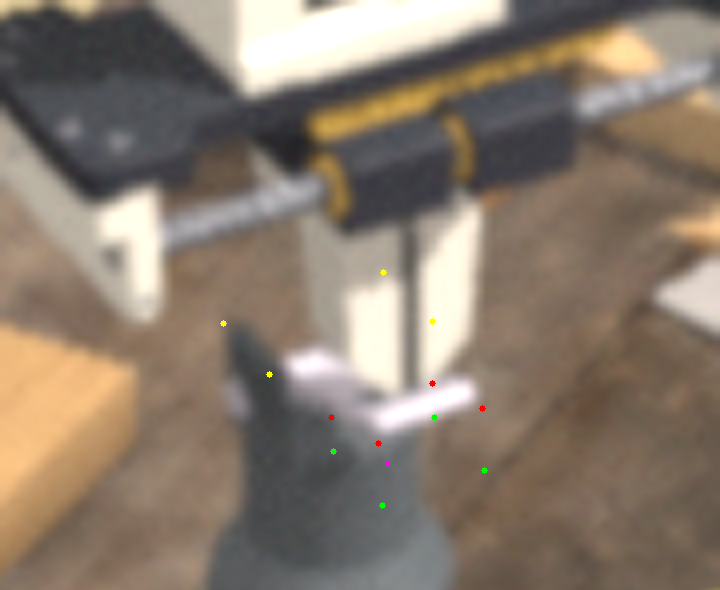

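The overlay shows the lever still at about 0.4 rad, having moved only since TCP z ≈ 0.115. The image confirms it follows the fingers, which end higher than expected when closed. I'll keep pressing gently and watch the force.

arm_command:
  moves:
    - [[0,0,0.0015],[0,0,0],0.0]
    - [[0,0,0.003],[0,0,0],0.0]
    - [[0,0,0.0045],[0,0,0],0.0]
    - [[0,0,0.006],[0,0,0],0.0]
    - [[0,0,0.006],[0,0,0],0.0]

```text
time: 13.0
tool_pos: [0.59, -0.1569, 0.1029]
tool_rot: [3.141, 0.001, -0.621]
contact_force: [0.0, 0.1, 2.1]
opening: 0.0001
grip_force: 0.6
```

```bash
cat > lev.py <<'E'
from h import *
import cv2
# lever pad's near end in the scene view: bright, unsaturated pixels below the fingers
b=robot.read_camera('scene')[118:165,240:285].astype(int)
s=robot.observe();print(s['contact_force'],s['tool_pos'])
m=((b.min(2)>150)&(b.max(2)-b.min(2)<40)).astype(np.uint8)
for r in range(47):
    c=np.flatnonzero(m[r]); 
    if len(c): print(r+118,c.min()+240,c.max()+240,len(c),end=' | ')
X=np.array([.617,-.176,.05]);ex=np.array([np.cos(.621),-np.sin(.621),0]);ey=np.array([np.sin(.621),np.cos(.621),0])
print()
for a in(0,.2,.4,.55):print(a,[np.round(proj('scene',X+ex*(.006-.062*np.cos(a))+ey*y+[0,0,.064+.062*np.sin(a)]),1) for y in(-.015,.015)])
E
python3 lev.py
```

```text
[-0.42610408  0.87502774  1.06098037] [ 0.59004588 -0.15692972  0.10294012]
119 272 274 3 | 120 271 274 4 | 121 271 274 4 | 122 270 274 5 | 123 269 274 6 | 124 269 273 5 | 125 268 273 6 | 126 268 273 6 | 127 268 273 6 | 128 261 273 10 | 129 259 273 12 | 130 258 273 13 | 131 258 273 13 | 132 258 273 13 | 133 258 273 13 | 134 258 272 12 | 135 253 272 15 | 136 252 271 14 | 137 253 270 12 | 138 258 270 10 | 139 258 269 9 | 140 260 273 11 | 141 263 274 9 | 142 264 274 11 | 143 263 273 11 | 144 261 271 11 | 145 262 268 7 | 146 262 265 4 | 
0 [array([275.1, 149.4]), array([262.3, 153.9])]
0.2 [array([274.9, 144.3]), array([262. , 148.7])]
0.4 [array([274. , 138.6]), array([261., 143.])]
0.55 [array([273. , 134.2]), array([260. , 138.5])]
```

arm_command:
  moves:
    - [[0,0,0.002],[0,0,0],0.0]
    - [[0,0,0.004],[0,0,0],0.0]
    - [[0,0,0.006],[0,0,0],0.0]
    - [[0,0,0.008],[0,0,0],0.0]
    - [[0,0,0.008],[0,0,0],0.0]

```text
time: 13.55
tool_pos: [0.5901, -0.1569, 0.0948]
tool_rot: [3.141, 0.0, -0.621]
contact_force: [-0.0, -0.8, 0.7]
opening: 0.0005
grip_force: 0.2
```

arm_command:
  moves:
    - [[0,0,0.0005],[0,0,0],0.0]
    - [[0,0,0.001],[0,0,0],0.0]
    - [[0,0,0.002],[0,0,0],0.0]
    - [[0,0,0.003],[0,0,0],0.0]
    - [[0,0,0.003],[0,0,0],0.0]

```text
time: 14.05
tool_pos: [0.5901, -0.1569, 0.092]
tool_rot: [3.141, 0.0, -0.621]
contact_force: [-1.0, -0.0, 1.2]
opening: 0.0005
grip_force: 0.5
```

```bash
python3 lev.py
```

```text
[ 0.62058504 -0.41101165  0.83512678] [ 0.59018348 -0.15697421  0.09208034]
122 251 251 1 | 123 273 274 2 | 124 272 274 3 | 125 271 274 4 | 126 270 273 4 | 127 269 273 5 | 128 269 273 5 | 129 269 273 5 | 130 268 273 6 | 131 268 273 6 | 132 262 273 8 | 133 259 273 12 | 134 259 273 12 | 135 258 273 13 | 136 258 273 13 | 137 258 273 13 | 138 258 272 12 | 139 258 272 12 | 140 259 271 10 | 141 258 270 10 | 142 258 270 10 | 143 259 270 9 | 144 259 271 10 | 145 262 273 9 | 146 264 274 9 | 147 261 274 12 | 148 260 274 15 | 149 261 273 13 | 150 262 271 10 | 151 262 268 7 | 152 263 265 3 | 
0 [array([275.1, 149.4]), array([262.3, 153.9])]
0.2 [array([274.9, 144.3]), array([262. , 148.7])]
0.4 [array([274. , 138.6]), array([261., 143.])]
0.55 [array([273. , 134.2]), array([260. , 138.5])]
```

arm_command:
  moves:
    - [[0,0,0.0005],[0,0,0],0.0]
    - [[0,0,0.0015],[0,0,0],0.0]
    - [[0,0,0.0025],[0,0,0],0.0]
    - [[0,0,0.0035],[0,0,0],0.0]
    - [[0,0,0.004],[0,0,0],0.0]

```text
time: 14.6
tool_pos: [0.5901, -0.1569, 0.0894]
tool_rot: [-3.142, -0.001, -0.621]
contact_force: [-5.8, 1.7, 12.4]
opening: 0.0007
grip_force: 6.4
```

It hit the hard stop at 12 N. I'll hold briefly, then retract.

arm_command:
  moves:
    - [[0,0,0.0005],[0,0,0],0.0]
    - [[0,0,0.0005],[0,0,0],0.0]
    - [[0,0,0.0005],[0,0,0],0.0]
    - [[0,0,-0.005],[0,0,0],0.0]
    - [[0,0,-0.02],[0,0,0],0.0]

```text
time: 15.1
tool_pos: [0.5894, -0.1568, 0.1071]
tool_rot: [3.141, 0.002, -0.621]
contact_force: [0.7, 0.8, -0.7]
opening: 0.0005
grip_force: 0.0
```

arm_command:
  moves:
    - [[0,0,-0.03],[0,0,0],0.0]
    - [[0,0,-0.07],[0,0,0],0.0]
    - [[0,0,-0.1],[0,0,0],0.0]
    - [[0,0,-0.12],[0,0,0],0.0]
    - [[0,0,-0.12],[0,0,0],0.0]

```text
time: 15.6
tool_pos: [0.5918, -0.1577, 0.2315]
tool_rot: [-3.14, -0.007, -0.621]
contact_force: [0.0, -0.3, -0.0]
opening: 0.0007
grip_force: 0.0
```

```bash
python3 lev.py
python3 - <<'E'
from h import *
import cv2
m=robot.camera_model('wrist');a=robot.read_camera('wrist');b=robot.read_camera('scene')
X=np.array([.617,-.176,.05]);ex=np.array([np.cos(.621),-np.sin(.621),0]);ey=np.array([np.sin(.621),np.cos(.621),0])
big=cv2.resize(b[90:170,215:305],(450,400),interpolation=cv2.INTER_CUBIC)
for y in(-.015,.015):
    for l in(.036,.062):
        u,v=proj('scene',X+ex*(.006-l)+ey*y+[0,0,.067]);cv2.circle(big,(int((u+.5-215)*5),int((v+.5-90)*5)),2,(0,255,0),-1)
cv2.imwrite('pics/c5.png',np.hstack([cv2.resize(a[110:230,200:304],(347,400)),big])[:,:,::-1])
E
```

```text
[-0.03218344  0.9940121  -1.0443036 ] [ 0.59083239 -0.15728585  0.22907275]
132 257 257 1 | 133 254 258 5 | 134 251 259 9 | 135 250 260 11 | 136 250 261 12 | 137 251 262 12 | 138 251 263 13 | 139 252 264 13 | 140 253 265 13 | 141 253 266 14 | 142 254 269 16 | 143 255 269 15 | 144 256 270 15 | 145 257 272 16 | 146 258 273 16 | 147 258 274 17 | 148 258 274 17 | 149 259 274 16 | 150 260 274 15 | 151 261 271 11 | 152 262 268 7 | 153 263 266 4 | 
0 [array([275.1, 149.4]), array([262.3, 153.9])]
0.2 [array([274.9, 144.3]), array([262. , 148.7])]
0.4 [array([274. , 138.6]), array([261., 143.])]
0.55 [array([273. , 134.2]), array([260. , 138.5])]
```

View pics/c5.png

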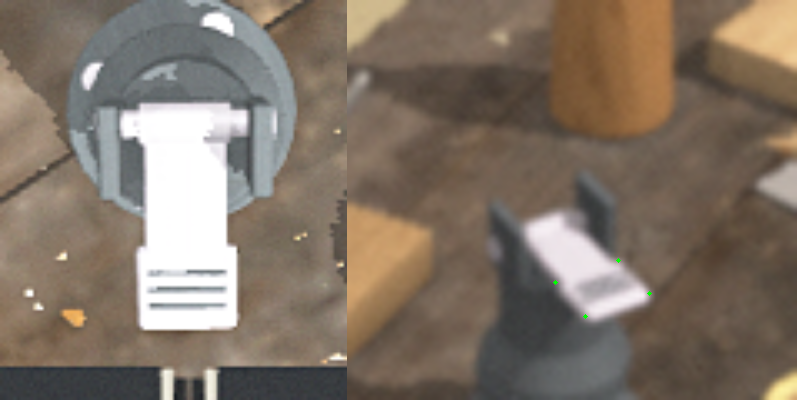

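The wrist view shows the coupler centred. In the scene view the pad top corners sit on the predicted level points (585,317) and (649,293). That's only good to about 0.05 rad, and the last force had a sideways part. I'll press once more, 10 mm further out and lightly, to make sure it was the real stop.

arm_command:
  moves:
    - [[-0.01,0,0.03],[0,0,0],0.0]
    - [[-0.01,0,0.07],[0,0,0],0.0]
    - [[-0.01,0,0.1],[0,0,0],0.0]
    - [[-0.01,0,0.106],[0,0,0],0.0]
    - [[-0.01,0,0.106],[0,0,0],0.0]

```text
time: 16.25
tool_pos: [0.5811, -0.1508, 0.1205]
tool_rot: [3.141, 0.004, -0.621]
contact_force: [-0.6, -0.5, 0.2]
opening: 0.0006
grip_force: 0.0
```

arm_command:
  moves:
    - [[0,0,0.003],[0,0,0],0.0]
    - [[0,0,0.006],[0,0,0],0.0]
    - [[0,0,0.009],[0,0,0],0.0]
    - [[0,0,0.012],[0,0,0],0.0]
    - [[0,0,0.012],[0,0,0],0.0]

```text
time: 16.75
tool_pos: [0.5819, -0.1511, 0.1101]
tool_rot: [3.141, 0.0, -0.621]
contact_force: [0.1, -0.5, -0.6]
opening: 0.0008
grip_force: 0.0
```

arm_command:
  moves:
    - [[0,0,0.004],[0,0,0],0.0]
    - [[0,0,0.008],[0,0,0],0.0]
    - [[0,0,0.012],[0,0,0],0.0]
    - [[0,0,0.016],[0,0,0],0.0]
    - [[0,0,0.016],[0,0,0],0.0]

```text
time: 17.25
tool_pos: [0.5816, -0.151, 0.0934]
tool_rot: [3.141, 0.001, -0.621]
contact_force: [-0.6, -0.5, -0.0]
opening: 0.0005
grip_force: 0.0
```

arm_command:
  moves:
    - [[0,0,0.001],[0,0,0],0.0]
    - [[0,0,0.002],[0,0,0],0.0]
    - [[0,0,0.003],[0,0,0],0.0]
    - [[0,0,0.004],[0,0,0],0.0]
    - [[0,0,0.004],[0,0,0],0.0]

```text
time: 17.75
tool_pos: [0.582, -0.1511, 0.0901]
tool_rot: [3.142, 0.0, -0.621]
contact_force: [0.0, -0.1, -0.1]
opening: 0.0001
grip_force: 0.0
```

arm_command:
  moves:
    - [[0,0,0.0005],[0,0,0],0.0]
    - [[0,0,0.001],[0,0,0],0.0]
    - [[0,0,0.0015],[0,0,0],0.0]
    - [[0,0,0.002],[0,0,0],0.0]
    - [[0,0,0.002],[0,0,0],0.0]

```text
time: 18.25
tool_pos: [0.5822, -0.1512, 0.0894]
tool_rot: [-3.141, -0.001, -0.621]
contact_force: [-3.7, 0.6, 8.0]
opening: 0.0002
grip_force: 4.0
```

It stopped at the same height, 0.0894, 10 mm further out, so the lever is level on its stop. Retracting and handing in.

arm_command:
  moves:
    - [[0,0,-0.005],[0,0,0],0.0]
    - [[0,0,-0.03],[0,0,0],0.0]
    - [[0,0,-0.07],[0,0,0],0.0]
    - [[0,0,-0.1],[0,0,0],0.0]
    - [[0,0,-0.1],[0,0,0],0.0]

```text
time: 18.75
tool_pos: [0.5845, -0.152, 0.1933]
tool_rot: [-3.139, -0.009, -0.621]
contact_force: [0.1, 0.6, -0.6]
opening: -0.0
grip_force: 0.0
```

```bash
python3 lev.py | head -3; python3 -c "
from cell import robot;print(robot.hand_in())"
```

```text
[ 0.88931904  0.09547783 -0.23841717] [ 0.58319389 -0.15157284  0.19056278]
132 257 257 1 | 133 254 258 5 | 134 251 259 9 | 135 250 260 11 | 136 250 261 12 | 137 251 262 12 | 138 251 263 13 | 139 252 264 13 | 140 253 265 13 | 141 253 266 14 | 142 254 269 16 | 143 255 270 16 | 144 256 270 15 | 145 257 272 16 | 146 258 273 16 | 147 258 274 17 | 148 258 274 17 | 149 259 274 16 | 150 260 274 15 | 151 261 271 11 | 152 262 268 7 | 153 263 266 4 | 
0 [array([275.1, 149.4]), array([262.3, 153.9])]
the job is handed in; nothing more can be done
None
```

I handed the job in at about 19 s: the coupler sits on the ball post with its latch lever pressed to its stop and the gripper clear, but the hand-in gave no verdict, so I don't know the result.

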